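# Tip a tin out of the tilting bin into the tray

### The job

Slide the blue tray up against the foot of the tilting bin, under its pouring lip. Then tip the bin by its red bar until the red pointer stands in the green band, no further than that, and leave it there for about two seconds so that the tin slides out into the tray by itself; do not touch the tin. Finally tip the bin back fully level, with the tin left lying in the tray, the tray still in its place under the lip, and the other things undisturbed.

Things in the scene. Friction and masses are not known exactly. Their poses are not given: they have to be found in the camera images.
- stand: Grey fixed stand of the tilting bin. Origin on the worktop below the pivot; the bin pours towards its -y (about the robot's right; yaw within 0.15 rad), z up, x away from the robot. Foot 150 mm (x) by 120 mm (y), 14 mm high, ends at y = -30 mm in a straight edge along x. Two uprights at x = -62 and +62 mm, 60 mm wide (y), 200 mm high.
- pivot (a point): Pivot of the bin, axis along the stand's x, 170 mm above the stand's origin. Round it, facing the robot, a white dial 128 mm across with a black tick at the top (level) and a green band from 0.80 to 1.00 rad towards -y; the red pointer turns with the bin.
- bin (a joint): Tilt of the white bin, rad: 0 = level, at its stop; grows as the pouring lip goes down and the red bar moves to the stand's -y. Green band 0.80 to 1.00; far stop 1.40. The pivot is stiff (0.55 N m, about 6 N at the bar): the bin stays where left. The front part of its floor slopes up 25 degrees, so the tin stays in until roughly 0.6 to 0.7 rad, then slides out by itself.
- lip (a point): Middle of the bin's pouring lip; at level 130 mm in front of the pivot (stand's -y) and 160 mm above the worktop, at 0.9 rad 73 mm in front and 62 mm above it. The bin is 92 mm wide (x) and reaches 68 mm behind the pivot; inner floor 125 mm and wall tops 190 mm above the worktop at level.
- bar (a point): Middle of the red handle bar over the bin: round, 14 mm thick, 98 mm long, along the stand's x, held at its ends by steel straps (84 mm clear between), free below down to the tin. 100 mm from the pivot: at level straight above it, 270 mm over the worktop; at tilt a it is 100*sin(a) mm towards the stand's -y and 170 + 100*cos(a) mm high.
- tray: Loose blue plastic tray, open on top, outside 160 mm (x) by 200 mm (y), 34 mm high, walls 5 mm, 0.5 kg. Origin: centre of its underside. It starts 50 to 110 mm too far out along the stand's -y, up to 15 mm to the side, its axes within 0.15 rad of the stand's. Wall cupboard: 0.51 m above the worktop, to the right of world y = 0.05 and farther than about x = 0.6.
- dock (a point): Where the tray's centre belongs: on the worktop, 133 mm in front of the pivot in the stand's -y; a tray that lies square with its 160 mm side against the foot is within a few mm of it.
- tin: Flat oblong closed food tin, 63 mm (x) by 105 mm (y), 25 mm high, about 0.2 kg, lying lengthwise on the bin's inner floor. Origin: centre of its underside.
- mug: Bystander: white mug, 94 mm high, on the right of the worktop. Origin: on its underside.
- mill: Bystander: wooden pepper mill, 58 mm thick, 170 mm high, on the right of the worktop. Origin: centre of its underside.
- jar: Bystander: glass jar with a grey lid, 65 mm thick, 93 mm high, on the worktop behind the tray. Origin: centre of its underside.

How it is judged:
By the outcome, as a careful person would: the job done as asked, in the order asked, and still so for the second after the job is handed in, with the robot touching nothing.
It also fails if it takes over 51 s, if anything falls off the work surface, if the arm or the gripper's body presses on something with over 40 N, if the wrist force passes 120 N, or if a joint passes its speed limit or range.

### The arm

A 7-joint arm with a two-finger parallel gripper is mounted at the origin on a cart in front of the work surface, level with it; the furniture and walls round the work are solid. World frame = base frame: x ahead of the robot, y to its left, z up, the work surface at z = 0. Lengths are in m, angles in rad, forces in N, time in s.
With the tool pointing down it reaches from about 0.425 to 0.875 m from the base axis. Payload 4.7 kg.
Tool frame: the origin (TCP) lies at the very end of the fingers, on their centre line; the grasp point (between the pads) lies 19 mm behind it (grasp_offset is the distance from the TCP to the grasp point, in m); z points along the fingers, y is the line along which they close (so a half turn about z gives the same grasp; the last joint's range is limited). The gripper opens to 87 mm and grips with 3 to 60 N. Pads are 19 mm wide; open, the fingers measure 117 mm over their backs; the gripper's body (75 mm by 190 mm) begins 51 mm behind the grasp point.
Start: joints at [-1.203, 0.321, -0.07, 1.45, 0.023, 1.371, -0.057], TCP at [0.225, 0.61, 0.223] pointing down, gripper open.
Joint ranges: [-2.86, 2.86], [-0.3, 2.09], [-1.38, 1.24], [0.06, 2.45], [-1.56, 4.7], [0.09, 2.05], [-2.69, 2.69]. Speed limits (rad/s): [2.57, 2.57, 3.14, 3.14, 3.14, 3.14, 3.14].

### API

Orientations are given as [roll, pitch, yaw] about the fixed x, y, z axes, in that order (R = Rz(yaw) Ry(pitch) Rx(roll)).
In Python, from station import get_state, capture, job_done, grasp_offset gives the robot as it stands.
- The arm moves only by the tool arm_command, never from a script. Its argument "commands" is one flat list of numbers, 4 for each row, row after row: the shift along the tool's x, y, z each as a share of 0.1 m, from -1 to 1, then the turn about the tool's z as a share of pi/2 rad, from -1 to 1. In form: [dx, dy, dz, roll, dx, dy, dz, roll, ...]. A call has 1 to 5 rows; each row is the pose to reach, as a shift and turn from the pose commanded when the call began, along the tool's axes at that moment; what a row does not reach only later rows make up. A row lasts 1/10 s, in which the tool goes at most 50 mm and 8.59 degrees, less where a joint would pass 70% of its speed; a pose out of reach is approached as far as the arm can. A call with a number of a shift or a turn outside -1 to 1 is refused whole. A call with a gripper value outside its range is refused whole. "fingers" is the finger opening in mm, from 0 to 87, set as the call begins (left out, the last holds). The fingers move at their own pace and stop on an object; "grip_force" is the grip in N (left out, the last holds). Time passes only in rows, so rows that repeat a pose let the fingers close. It gives the time, the measured TCP pose, the force, the opening and the grip force at its end, in the units of the state.
- get_state(): the state, without advancing time (a new reading comes with each control period).
- capture(name): name is "scene" or "top" or "wrist"; returns a dict with "color" (384x512x3 uint8, red, green, blue), "fx", "fy", "cx", "cy" (pixels), "R" (3x3) and "t" (3): a world point X has camera coordinates R X + t; the wrist camera has in their place "tool_from_camera" (4x4, takes a point from camera to tool coordinates, whose origin is the TCP and whose axes are the flange's). Camera axes: x right, y down, z forward; pixel columns grow to the right and rows downward; lengths in m; the calibration is good to about 2 mm. A picture is of the moment at which its call begins: read the wrist's pose just before it. There is no depth.
- job_done(): hands the job in; it is judged then, once.
The state is a dict: "clock": time; "joint_pos": joint angles; "joint_vel": joint speeds; "tau": joint torques, N m; "position": TCP position; "eef_rot": TCP orientation; "ft_force": force on the tool from outside, world axes, zero at the start; "ft_torque": the same for the moment, N m; "opening": finger opening in m; "grip_force": force on a finger pad.
Only numpy, scipy, OpenCV 4.12 (cv2) and the standard library are available. Lean on these libraries where they do the work, as an engineer would, in place of code of your own. Each camera call takes 0.05 s, during which the arm holds its last target. There are 200 camera calls.

## Working session

There is one attempt and no reset: what is moved stays moved. The work goes in short steps, Python scripts to look and compute and a tool call to move; the robot and the scene stay as the last step left them, time stands still between calls to the robot, and variables do not carry over. Pictures are saved under pics/ and viewed, at most 12 in all, crops included, and the job is handed in when it is done.

Besides the shell and the picture viewer there is one more tool, called after "Request:" as a command line: name --argument value ..., lists and objects as JSON in quotes. arm_command: Moves the arm, as the interface text tells. Shift numbers are shares of 0.1 m and turn numbers shares of pi/2 rad, none past 1 either way. Its arguments: {"type":"object","properties":{"commands":{"type":"array"},"fingers":{"type":"number"},"grip_force":{"type":"number"}},"required":["commands"]}

```bash
mkdir -p pics; ls; python3 - <<'E'
from station import *
import cv2,numpy as np,pickle
s=get_state(); print(s['clock'],s['position'],s['eef_rot'],s['opening'],s['ft_force'])
print(grasp_offset() if callable(grasp_offset) else grasp_offset)
a=capture('scene');b=capture('top')
pickle.dump((a,b),open('c0.pkl','wb'))
for n,c in(('scene',a),('top',b)):
    cv2.imwrite(f'pics/{n}0.png',c['color'][:,:,::-1]); print(n,c['fx'],c['cx'],c['cy'],-np.array(c['R']).T@c['t'])
E
```

```text
pics
0.0 [0.22504643 0.60921481 0.22146585] [-3.13970503e+00  7.83845698e-05  2.78783767e+00] 0.08672062757721975 [ 0.2478824   0.04270989 -0.07017469]
0.0187
scene 423.33676077521886 246.02789304438602 187.88806097341032 [-0.37305467 -0.20780994  1.26060392]
top 460.9635815126223 249.68988373749218 198.82648793764463 [-0.29666911 -0.4111727   1.33774126]
```

View pics/scene0.png

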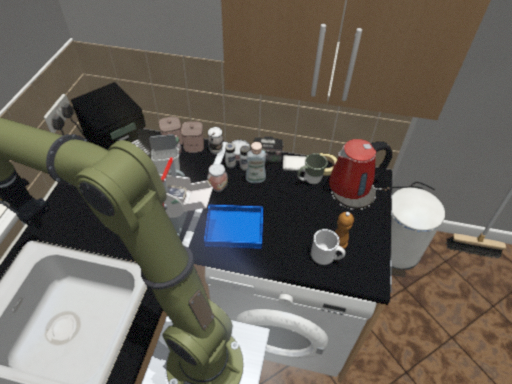

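View pics/top0.png

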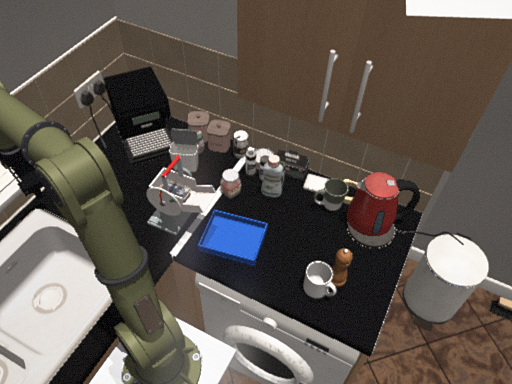

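```bash
cat > h.py <<'E'
import numpy as np,cv2
def ray(c,p):
    R=np.array(c['R']);t=np.array(c['t'])
    d=R.T@np.array([(p[0]-c['cx'])/c['fx'],(p[1]-c['cy'])/c['fy'],1.]);return -R.T@t,d/np.linalg.norm(d)
def onz(c,p,z):
    o,d=ray(c,p);return o+d*(z-o[2])/d[2]
def tri(a,p,b,q):
    A=[];y=[]
    o=[];
    M=np.zeros((3,3));v=np.zeros(3)
    for c,x in((a,p),(b,q)):
        oo,d=ray(c,x);P=np.eye(3)-np.outer(d,d);M+=P;v+=P@oo
    X=np.linalg.solve(M,v);return X
def proj(c,X):
    x=np.array(c['R'])@X+c['t'];return np.array([c['fx']*x[0]/x[2]+c['cx'],c['fy']*x[1]/x[2]+c['cy']])
def blobs(c,lo,hi,amin=20):
    h=cv2.cvtColor(c['color'],cv2.COLOR_RGB2HSV);m=cv2.inRange(h,lo,hi)
    cs,_=cv2.findContours(m,cv2.RETR_EXTERNAL,cv2.CHAIN_APPROX_NONE)
    return sorted([k for k in cs if cv2.contourArea(k)>amin],key=cv2.contourArea,reverse=True)
BLUE=((100,130,60),(125,255,255))
def quad(k):
    h=cv2.convexHull(k)
    for e in np.arange(1,15,.5):
        q=cv2.approxPolyDP(h,e,True)
        if len(q)==4:return q[:,0,:].astype(float)
E
cat > m.py <<'E'
import pickle
from h import *
a,b=pickle.load(open('c0.pkl','rb'))
for n,c in(('scene',a),('top',b)):
    k=blobs(c,*BLUE)[0];q=quad(k);print(n,'tray',[(p.astype(int).tolist(),onz(c,p,.034)[:2].round(3).tolist()) for p in q])
    for k in blobs(c,(0,150,90),(8,255,255),8)+blobs(c,(174,150,90),(180,255,255),8): 
        r=cv2.minAreaRect(k);print('red',r[0],r[1],r[2],cv2.contourArea(k))
im=b['color'][100:280,120:300,::-1];cv2.imwrite('pics/crop.png',cv2.resize(im,(600,600),interpolation=cv2.INTER_CUBIC)[:,:])
im=a['color'][120:270,140:290,::-1];cv2.imwrite('pics/crop2.png',cv2.resize(im,(600,600),interpolation=cv2.INTER_CUBIC))
E
python3 m.py
```

```text
scene tray [([208, 205], [0.542, 0.151]), ([262, 206], [0.584, -0.044]), ([261, 248], [0.405, -0.078]), ([205, 245], [0.372, 0.111])]
red (358.1499938964844, 174.55001831054688) (30.357864379882812, 39.52846908569336) 18.434947967529297 569.0
red (166.6810302734375, 168.5775909423828) (3.545274257659912, 22.847322463989258) 23.198591232299805 51.5
top tray [([214, 209], [0.547, 0.149]), ([267, 223], [0.581, -0.045]), ([254, 265], [0.409, -0.082]), ([200, 250], [0.376, 0.103])]
red (385.1986083984375, 208.86300659179688) (23.421245574951172, 33.18699645996094) 24.443954467773438 341.5
red (170.38119506835938, 165.8118896484375) (4.432663917541504, 26.384904861450195) 39.28940963745117 78.0
red (370.9411926269531, 220.73533630371094) (5.093247413635254, 9.701424598693848) 14.03624439239502 12.5
```

View pics/crop.png

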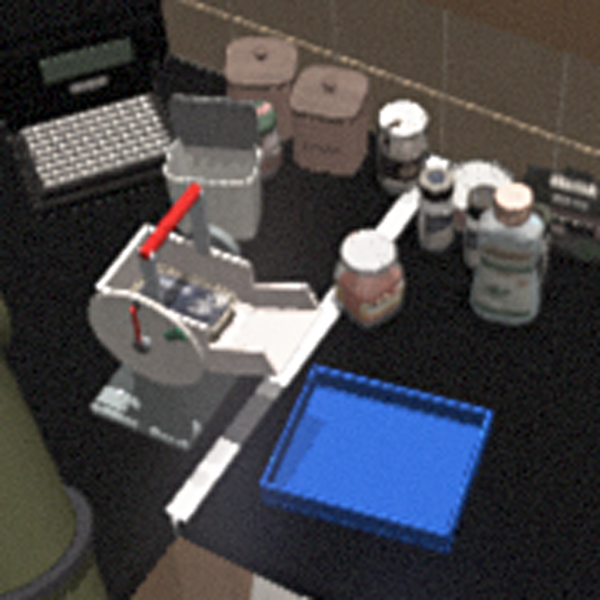

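View pics/crop2.png

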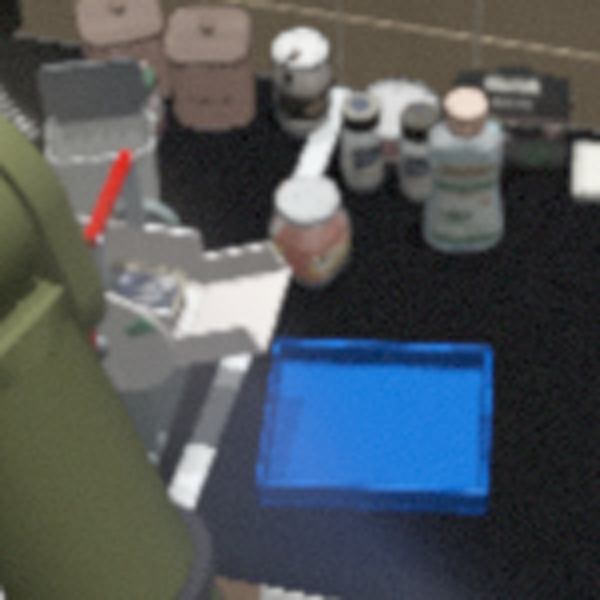

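```bash
cat > m2.py <<'E'
import pickle
from h import *
a,b=pickle.load(open('c0.pkl','rb'))
for n,c in(('scene',a),('top',b)):
    k=[k for k in blobs(c,(0,150,90),(8,255,255),40)+blobs(c,(174,150,90),(180,255,255),40) if k[:,0,0].max()<250][0]
    # axis ends
    h=cv2.cvtColor(c['color'],cv2.COLOR_RGB2HSV);m=cv2.inRange(h,(0,110,60),(10,255,255))|cv2.inRange(h,(172,110,60),(180,255,255))
    x,y,w,hh=cv2.boundingRect(k);z=np.zeros_like(m);z[y-3:y+hh+3,x-3:x+w+3]=m[y-3:y+hh+3,x-3:x+w+3]
    p=np.argwhere(z)[:,::-1].astype(float);ctr=p.mean(0);u=np.linalg.svd(p-ctr,full_matrices=0)[2][0];u*=np.sign(-u[1])
    s=(p-ctr)@u;e=[ctr+u*(s.min()-.3),ctr+u*(s.max()+.3)]
    print(n,e,[onz(c,q,.27).round(3) for q in e],onz(c,e[1],.27)-onz(c,e[0],.27))
    if n=='scene':es=e
    else: print('tri far',tri(a,es[1],c,e[1]))
for q in((177,233.5),(147.6,221.5)):print('foot',onz(b,q,.014))
print('tray near z0', onz(a,(261,248),0),onz(b,(254,265),0),onz(a,(205,245),0),onz(b,(200,250),0))
E
python3 m2.py
```

```text
scene [array([161.62436887, 180.16485656]), array([171.62613825, 156.94303829])] [array([0.428, 0.252, 0.27 ]), array([0.532, 0.257, 0.27 ])] [0.1044011  0.00460914 0.        ]
top [array([162.07825887, 176.66082659]), array([179.18078612, 154.76054152])] [array([0.427, 0.253, 0.27 ]), array([0.531, 0.258, 0.27 ])] [0.10441154 0.00548741 0.        ]
tri far [0.52455317 0.25286692 0.27833965]
foot [0.40581997 0.21633552 0.014     ]
foot [0.39982311 0.33597908 0.014     ]
tray near z0 [ 0.42622033 -0.07476893  0.        ] [ 0.42786376 -0.07360774  0.        ] [0.39266988 0.11961991 0.        ] [3.93043594e-01 1.16251329e-01 2.22044605e-16]
```

```bash
cat > go.py <<'E'
import sys,numpy as np
from station import get_state
from scipy.spatial.transform import Rotation as Ro
x,y,z,yaw=map(float,sys.argv[1:5])
s=get_state();R=Ro.from_euler('xyz',s['eef_rot']).as_matrix()
d=R.T@(np.array([x,y,z])-s['position'])/.1
t=-(yaw-s['eef_rot'][2]);t=(t+np.pi)%(2*np.pi)-np.pi
print('shares',d.round(3),'turn',round(t/(np.pi/2),3),'| pos',s['position'].round(4),'rot',s['eef_rot'].round(3),'t',s['clock'],'F',s['ft_force'].round(1),'J',s['joint_pos'].round(2))
E
python3 - <<'E'
import pickle
from h import *
a,b=pickle.load(open('c0.pkl','rb'))
for n,p,q,z in(('mugtop',(325,236),(319,271),.094),('mill',(346,216),(344,255),.16),('jarlid',(217,171),(231,176),.093)):print(n,onz(a,p,z),onz(b,q,z))
E
python3 go.py 0.45 0.25 0.36 1.766
```

```text
mugtop [ 0.46156901 -0.28132932  0.094     ] [ 0.45299832 -0.28419202  0.094     ]
mill [ 0.50837532 -0.33479267  0.16      ] [ 0.49992729 -0.33645313  0.16      ]
jarlid [0.66282645 0.14783966 0.093     ] [0.66782906 0.14646306 0.093     ]
shares [-3.354 -2.593 -1.38 ] turn 0.65 | pos [0.2251 0.6093 0.2216] rot [-3.14   0.     2.788] t 0.1 F [ 0.  -0.4 -0.7] J [-1.2   0.32 -0.07  1.45  0.02  1.37 -0.06]
```

Request:
arm_command --commands '[0,0,-0.5,0,0,0,-1,0,-0.5,-0.4,-1,0.1,-0.8,-0.7,-1,0.2,-1,-0.9,-1,0.3]'

```text
clock: 0.6
position: [0.2902, 0.4877, 0.3227]
eef_rot: [3.141, 0.001, 2.329]
ft_force: [1.4, -0.4, 0.4]
opening: 0.0871
grip_force: 0.0
```

```bash
python3 go.py 0.5 -0.1 0.34 1.766
```

```text
shares [-5.711 -2.516 -0.166] turn 0.358 | pos [0.2902 0.4877 0.3227] rot [3.141e+00 1.000e-03 2.329e+00] t 0.6 F [ 1.4 -0.4  0.4] J [-1.11  0.12  0.03  1.5  -0.    1.53 -0.32]
```

Request:
arm_command --commands '[-0.4,-0.15,-0.2,0,-0.8,-0.3,-0.3,0,-1,-0.4,-0.3,0]'

```text
clock: 0.9
position: [0.3312, 0.3876, 0.3544]
eef_rot: [3.139, 0.001, 2.333]
ft_force: [0.2, 0.4, 0.5]
opening: 0.0868
grip_force: 0.0
```

Request:
arm_command --commands '[-0.45,-0.2,0,0,-0.9,-0.4,0,0,-1,-0.4,0,0]'

```text
clock: 1.2
position: [0.3717, 0.2851, 0.3532]
eef_rot: [3.141, 0.001, 2.329]
ft_force: [0.4, 1.1, 0.1]
opening: 0.0872
grip_force: 0.0
```

Request:
arm_command --commands '[-0.45,-0.2,0,0,-0.9,-0.4,0,0,-1,-0.4,0,0]'

```text
clock: 1.5
position: [0.4117, 0.1856, 0.353]
eef_rot: [3.141, 0.001, 2.329]
ft_force: [-0.0, 1.0, 1.1]
opening: 0.0868
grip_force: 0.0
```

Request:
arm_command --commands '[-0.45,-0.2,0,0,-0.9,-0.4,0,0.1,-1,-0.4,0,0.2]'

```text
clock: 1.8
position: [0.4517, 0.0859, 0.3529]
eef_rot: [3.141, 0.001, 2.023]
ft_force: [0.2, 1.1, 0.7]
opening: 0.0868
grip_force: 0.0
```

```bash
python3 go.py 0.513 -0.1 0.34 1.766
```

```text
shares [-1.94  -0.261  0.131] turn 0.164 | pos [0.4517 0.0859 0.3529] rot [3.141e+00 1.000e-03 2.023e+00] t 1.8 F [0.2 1.1 0.7] J [-0.73 -0.15  0.43  1.69  0.06  1.59  0.15]
```

Request:
arm_command --commands '[-0.45,-0.05,0,0.08,-0.9,-0.1,0,0.16,-1,-0.13,0,0.164]'

```text
clock: 2.1
position: [0.4847, -0.0085, 0.3525]
eef_rot: [3.141, 0.002, 1.77]
ft_force: [0.3, 0.2, 0.2]
opening: 0.0872
grip_force: 0.0
```

```bash
python3 go.py 0.514 -0.102 0.112 1.766
```

```text
shares [-0.969  0.101  2.407] turn 0.003 | pos [ 0.4847 -0.0085  0.3525] rot [3.141e+00 2.000e-03 1.770e+00] t 2.1 F [0.3 0.2 0.2] J [-0.63 -0.1   0.55  1.64  0.05  1.58  0.12]
```

Request:
arm_command --commands '[-0.5,0.05,0,0,-0.97,0.1,0,0,-0.97,0.1,0.5,0,-0.97,0.1,1,0]'

```text
clock: 2.5
position: [0.5151, -0.0972, 0.2523]
eef_rot: [3.138, 0.001, 1.778]
ft_force: [1.3, 1.0, 0.0]
opening: 0.0873
grip_force: 0.0
```

Request:
arm_command --commands '[0,0,0.5,0,0,0,1,0,0,0,1,0]'

```text
clock: 2.8
position: [0.5084, -0.0943, 0.146]
eef_rot: [-3.129, -0.003, 1.782]
ft_force: [-1.3, 0.3, -0.0]
opening: 0.0876
grip_force: 0.0
```

```bash
python3 go.py 0.514 -0.102 0.012 1.766; python3 - <<'E'
from station import *
import cv2,numpy as np
c=capture('scene')
t=capture('top')
im=np.hstack([cv2.resize(x['color'][140:300,150:350,::-1],(400,320)) for x in (c,t)])
cv2.imwrite('pics/pre.png',im)
E
```

```text
shares [-0.09   0.056  1.339] turn 0.01 | pos [ 0.5084 -0.0943  0.146 ] rot [-3.129e+00 -3.000e-03  1.782e+00] t 2.8 F [-1.3  0.3 -0. ] J [-0.52  0.11  0.69  1.89 -0.07  1.18  0.41]
```

View pics/pre.png

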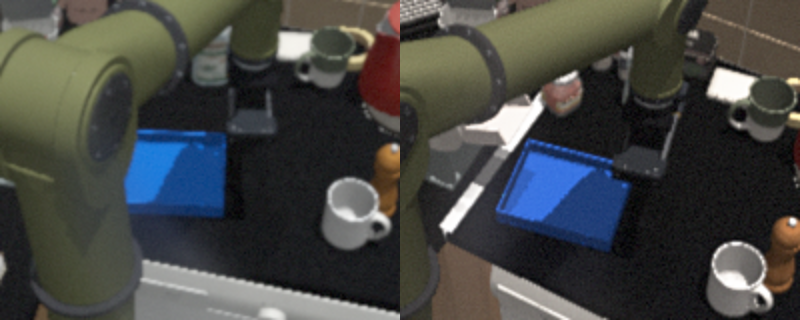

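Request:
arm_command --commands '[-0.09,0.05,0.4,0,-0.09,0.05,0.8,0,-0.09,0.05,1,0,-0.09,0.05,1,0]'

```text
clock: 3.3
position: [0.521, -0.1035, 0.0529]
eef_rot: [-3.141, -0.0, 1.781]
ft_force: [-0.1, -0.6, 0.6]
opening: 0.0871
grip_force: 0.0
```

```bash
python3 go.py 0.514 -0.102 0.012 1.766
```

```text
shares [ 0.029 -0.065  0.409] turn 0.01 | pos [ 0.521  -0.1035  0.0529] rot [-3.141 -0.     1.781] t 3.3 F [-0.1 -0.6  0.6] J [-0.46  0.26  0.68  1.96 -0.2   0.99  0.52]
```

Request:
arm_command --commands '[0.02,-0.06,0.2,0.01,0.02,-0.06,0.4,0.01,0.02,-0.06,0.4,0.01]'

```text
clock: 3.6
position: [0.5153, -0.1027, 0.0138]
eef_rot: [3.14, -0.0, 1.766]
ft_force: [0.5, -0.3, 0.1]
opening: 0.087
grip_force: 0.0
```

```bash
python3 go.py 0.507 -0.07 0.012 1.766;python3 go.py 0.4982 0.0025 0.012 1.6208; python3 - <<'E'
from station import *
import cv2,numpy as np
from h import *
t=capture('top')
k=blobs(t,*BLUE)[0];print([(p.tolist(),onz(t,p,.034).round(3)) for p in quad(k)])
E
```

```text
shares [ 0.337 -0.018  0.018] turn -0.0 | pos [ 0.5153 -0.1027  0.0138] rot [ 3.14  -0.     1.766] t 3.6 F [ 0.5 -0.3  0.1] J [-0.44  0.31  0.67  2.   -0.24  0.91  0.55]
shares [1.065 0.036 0.019] turn 0.092 | pos [ 0.5153 -0.1027  0.0138] rot [ 3.14  -0.     1.766] t 3.6 F [ 0.5 -0.3  0.1] J [-0.44  0.31  0.67  2.   -0.24  0.91  0.55]
[([214.0, 209.0], array([0.547, 0.149, 0.034])), ([262.0, 222.0], array([ 0.577, -0.027,  0.034])), ([253.0, 265.0], array([ 0.408, -0.079,  0.034])), ([198.0, 246.0], array([0.386, 0.117, 0.034]))]
```

Request:
arm_command --commands '[0.1,0,0,0,0.2,0,0,0,0.3,0,0,0,0.35,0,0,0.01,0.4,0,0,0.01]'

```text
clock: 4.15
position: [0.5072, -0.0654, 0.0135]
eef_rot: [3.14, 0.003, 1.748]
ft_force: [-0.1, -5.3, 3.0]
opening: 0.0877
grip_force: 2.7
```

```bash
python3 go.py 0.492 0.012 0.012 1.6208; python3 - <<'E'
from station import *
import cv2,numpy as np
from h import *
t=capture('top')
k=blobs(t,*BLUE)[0];print([(p.tolist(),onz(t,p,.034).round(3)) for p in quad(k)])
E
```

```text
shares [ 0.789 -0.013  0.013] turn 0.081 | pos [ 0.5072 -0.0654  0.0135] rot [3.140e+00 3.000e-03 1.748e+00] t 4.15 F [-0.1 -5.3  3. ] J [-0.52  0.28  0.66  2.03 -0.21  0.9   0.44]
[([212.0, 209.0], array([0.543, 0.156, 0.034])), ([250.0, 218.0], array([0.572, 0.018, 0.034])), ([252.0, 264.0], array([ 0.41 , -0.075,  0.034])), ([196.0, 244.0], array([0.389, 0.127, 0.034]))]
```

Request:
arm_command --commands '[0.1,0,0,0.015,0.2,0,0,0.03,0.3,0,0,0.045,0.4,0,0,0.06,0.5,0,0,0.08]'

```text
clock: 4.7
position: [0.4977, -0.0172, 0.0133]
eef_rot: [3.141, 0.003, 1.621]
ft_force: [-1.1, -9.1, 6.8]
opening: 0.087
grip_force: 3.8
```

```bash
python3 go.py 0.492 0.012 0.012 1.6208; python3 - <<'E'
from station import *
import cv2,numpy as np
from h import *
t=capture('top')
k=blobs(t,*BLUE)[0];print([(p.tolist(),onz(t,p,.034).round(3)) for p in quad(k)])
cv2.imwrite('pics/push.png',cv2.resize(t['color'][140:300,120:320,::-1],(750,600)))
E
```

```text
shares [ 0.295 -0.042  0.012] turn 0.0 | pos [ 0.4977 -0.0172  0.0133] rot [3.141e+00 3.000e-03 1.621e+00] t 4.7 F [-1.1 -9.1  6.8] J [-0.62  0.25  0.66  2.06 -0.19  0.89  0.2 ]
[([210.0, 204.0], array([0.559, 0.174, 0.034])), ([235.0, 212.0], array([0.57 , 0.077, 0.034])), ([235.0, 259.0], array([ 0.4  , -0.017,  0.034])), ([183.0, 233.0], array([0.407, 0.19 , 0.034]))]
```

View pics/push.png

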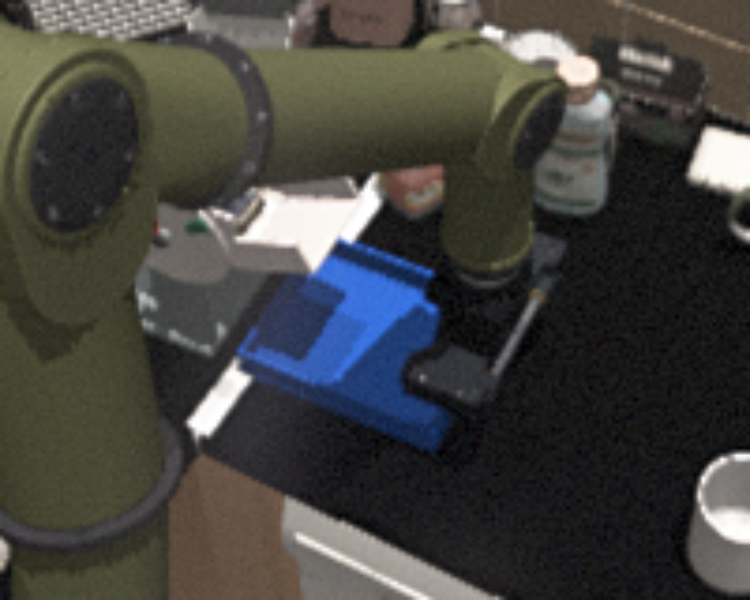

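Request:
arm_command --commands '[0.07,0,0,0,0.14,-0.01,0,0,0.2,-0.02,0,0,0.24,-0.02,0,0]'

```text
clock: 5.15
position: [0.4949, 0.0079, 0.0131]
eef_rot: [3.14, 0.001, 1.623]
ft_force: [0.4, -5.6, 5.0]
opening: 0.087
grip_force: 3.0
```

```bash
python3 go.py 0.492 0.012 0.012 1.6208; python3 - <<'E'
from station import *
import cv2,numpy as np
from h import *
t=capture('top')
k=blobs(t,*BLUE)[0];print([(p.tolist(),onz(t,p,.034).round(3)) for p in quad(k)])
E
```

```text
shares [ 0.042 -0.027  0.011] turn 0.001 | pos [0.4949 0.0079 0.0131] rot [3.140e+00 1.000e-03 1.623e+00] t 5.15 F [ 0.4 -5.6  5. ] J [-0.66  0.24  0.65  2.07 -0.19  0.89  0.14]
[([177.0, 231.0], array([0.404, 0.213, 0.034])), ([210.0, 205.0], array([0.555, 0.171, 0.034])), ([225.0, 208.0], array([0.569, 0.117, 0.034])), ([232.0, 250.0], array([0.426, 0.009, 0.034]))]
```

Request:
arm_command --commands '[0.04,0,0,0,0.08,0,0,0,0.08,0,0,0]'

```text
clock: 5.5
position: [0.4948, 0.0122, 0.0131]
eef_rot: [3.14, 0.006, 1.622]
ft_force: [1.4, -12.9, 3.6]
opening: 0.0871
grip_force: 6.4
```

Request:
arm_command --commands '[0.04,0,0,0,0.06,0,0,0,0.06,0,0,0]'

```text
clock: 5.8
position: [0.4949, 0.0124, 0.0131]
eef_rot: [3.14, 0.013, 1.621]
ft_force: [4.0, -24.1, 4.9]
opening: 0.0868
grip_force: 12.5
```

Request:
arm_command --commands '[-0.1,0,0,0,-0.3,0,0,0,-0.5,0,-0.2,0,-0.6,0,-0.6,0,-0.6,0,-1,0]'

```text
clock: 6.3
position: [0.4953, -0.0378, 0.1129]
eef_rot: [-3.139, -0.001, 1.621]
ft_force: [1.2, 0.3, 0.4]
opening: 0.0869
grip_force: 0.0
```

Request:
arm_command --commands '[0,0,-0.4,0,0,0,-0.8,0,0,0,-1,0]'

```text
clock: 6.6
position: [0.4977, -0.0356, 0.2159]
eef_rot: [3.137, -0.003, 1.624]
ft_force: [0.3, 0.4, 0.6]
opening: 0.0871
grip_force: 0.0
```

Request:
arm_command --commands '[-0.3,0,-0.4,0,-0.6,0,-0.8,0,-0.8,0,-1,0]'

```text
clock: 6.9
position: [0.5015, -0.1179, 0.3159]
eef_rot: [3.137, -0.002, 1.623]
ft_force: [1.0, -0.1, 0.2]
opening: 0.0873
grip_force: 0.0
```

```bash
python3 go.py 0.48 0.255 0.4 3.19; cat > tr.py <<'E'
from station import *
import cv2,numpy as np
from h import *
a=capture('scene');t=capture('top')
for c in(a,t):
    k=blobs(c,*BLUE)[0];q=quad(k);print([(p.tolist(),onz(c,p,.034).round(3)[:2],onz(c,p,0).round(3)[:2]) for p in q])
im=np.hstack([cv2.resize(c['color'][110:270,130:330,::-1],(400,320)) for c in(a,t)])
cv2.imwrite('pics/tr.png',im)
E
python3 tr.py
```

```text
shares [ 3.736 -0.017 -0.834] turn -0.998 | pos [ 0.5015 -0.1179  0.3159] rot [ 3.137e+00 -2.000e-03  1.623e+00] t 6.9 F [ 1.  -0.1  0.2] J [-0.61 -0.03  0.78  1.66  0.02  1.5   0.22]
[([242.0, 204.0], array([0.576, 0.03 ]), array([0.602, 0.037])), ([234.0, 245.0], array([0.395, 0.014]), array([0.416, 0.02 ])), ([225.0, 244.0], array([0.392, 0.045]), array([0.413, 0.052])), ([228.0, 205.0], array([0.559, 0.079]), array([0.585, 0.087]))]
[([176.0, 229.0], array([0.409, 0.22 ]), array([0.428, 0.237])), ([210.0, 205.0], array([0.555, 0.171]), array([0.578, 0.186])), ([247.0, 217.0], array([0.571, 0.029]), array([0.594, 0.041])), ([227.0, 256.0], array([0.398, 0.012]), array([0.416, 0.023]))]
```

View pics/tr.png

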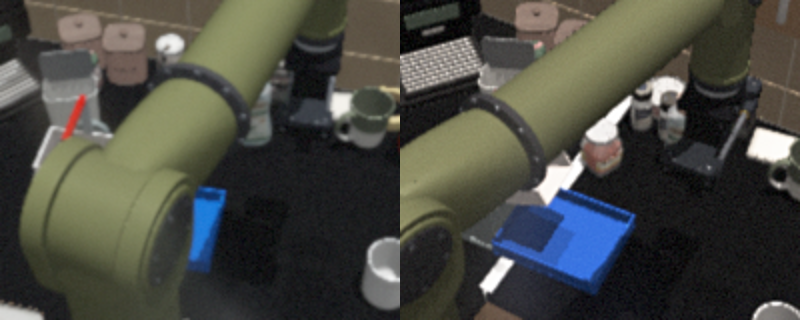

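Request:
arm_command --commands '[0.4,0,-0.3,0,0.8,0,-0.6,0,1,0,-0.6,0]'

```text
clock: 7.3
position: [0.496, -0.0106, 0.3746]
eef_rot: [3.139, -0.004, 1.63]
ft_force: [0.2, -0.9, -0.6]
opening: 0.0873
grip_force: 0.0
```

Request:
arm_command --commands '[0.45,0,0,0,0.9,0,0,0,1,0,0,0]'

```text
clock: 7.6
position: [0.4879, 0.0916, 0.3703]
eef_rot: [-3.137, -0.002, 1.635]
ft_force: [-0.6, 0.5, 0.7]
opening: 0.0872
grip_force: 0.0
```

Request:
arm_command --commands '[0.45,0,0,0,0.9,0,0,0,1,0,0,0]' --fingers 50

```text
clock: 7.9
position: [0.4821, 0.1904, 0.3701]
eef_rot: [-3.137, -0.001, 1.634]
ft_force: [-0.2, -0.6, -0.1]
opening: 0.0707
grip_force: 0.0
```

Request:
arm_command --commands '[0.35,0,0,-0.1,0.7,0,0,-0.2,0.7,0,0,-0.3,0.7,0,0,-0.4,0.7,0,0,-0.5]'

```text
clock: 8.4
position: [0.4803, 0.2534, 0.3709]
eef_rot: [-3.139, -0.001, 2.381]
ft_force: [-1.1, -0.3, -1.1]
opening: 0.0503
grip_force: 0.0
```

Request:
arm_command --commands '[0,0,0,-0.1,0,0,0,-0.2,0,0,0,-0.3,0,0,0,-0.4,0,0,0,-0.5]'

```text
clock: 8.9
position: [0.4803, 0.253, 0.3711]
eef_rot: [-3.141, -0.003, 3.131]
ft_force: [-0.4, -0.4, -0.9]
opening: 0.0501
grip_force: 0.0
```

```bash
python3 go.py 0.48 0.256 0.3 3.19
```

```text
shares [0.002 0.03  0.711] turn -0.038 | pos [0.4803 0.253  0.3711] rot [-3.141e+00 -3.000e-03  3.131e+00] t 8.9 F [-0.4 -0.4 -0.9] J [-0.89  0.06  0.38  1.47 -0.02  1.62  1.05]
```

Request:
arm_command --commands '[0,0.03,0.3,-0.04,0,0.03,0.6,-0.04,0,0.03,0.9,-0.04,0,0.03,1,-0.04]'

```text
clock: 9.3
position: [0.4788, 0.2551, 0.2681]
eef_rot: [-3.138, -0.007, -3.096]
ft_force: [-0.3, -0.1, -0.4]
opening: 0.0499
grip_force: 0.0
```

```bash
python3 go.py 0.48 0.256 0.251 3.19; python3 - <<'E'
from station import *
import cv2,numpy as np
w=capture('wrist');t=capture('top')
im=np.hstack([cv2.resize(w['color'][:,:,::-1],(400,300)),cv2.resize(t['color'][100:250,100:300,::-1],(400,300))])
cv2.imwrite('pics/bar.png',im)
E
```

```text
shares [-0.013  0.009  0.171] turn -0.002 | pos [0.4788 0.2551 0.2681] rot [-3.138 -0.007 -3.096] t 9.3 F [-0.3 -0.1 -0.4] J [-0.89  0.07  0.37  1.66 -0.03  1.42  1.1 ]
```

View pics/bar.png

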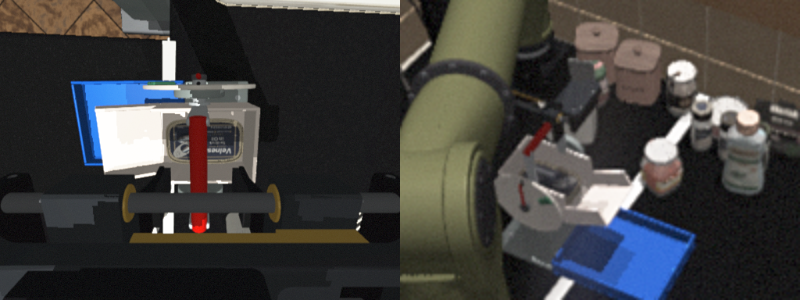

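Request:
arm_command --commands '[-0.01,0,0.1,0,-0.01,0,0.17,0,-0.01,0,0.17,0,-0.01,0,0.17,0,-0.01,0,0.17,0]' --fingers 16 --grip_force 5

```text
clock: 9.9
position: [0.4829, 0.2558, 0.2562]
eef_rot: [3.141, 0.001, -3.097]
ft_force: [1.3, 1.0, 0.3]
opening: 0.0197
grip_force: 0.0
```

```bash
python3 go.py 0.48 0.256 0.251 3.19; cat > ptr.py <<'E'
from station import *
import cv2,numpy as np
from h import *
t=capture('top')
h=cv2.cvtColor(t['color'],cv2.COLOR_RGB2HSV)
m=cv2.inRange(h,(0,90,60),(10,255,255))|cv2.inRange(h,(170,90,60),(180,255,255));g=cv2.inRange(h,(40,60,30),(85,255,255))
xs=-.075
for n,M in(('red',m),('green',g)):
    p=np.argwhere(M)[:,::-1]
    # cast onto dial plane: stand x = -.075
    P=[]
    for q in p:
        if not(130<q[0]<230 and 140<q[1]<260):continue
        o,d=ray(t,q);ex=np.array([np.cos(.05),np.sin(.05),0]);c0=np.array([.48,.256,.17])
        X=o+d*((xs-(o-c0)@ex)/(d@ex))-c0
        f=-(X@np.array([-np.sin(.05),np.cos(.05),0]));
        if np.hypot(f,X[2])<.07:P.append((f,X[2]))
    P=np.array(P)
    if len(P):
        a=np.arctan2(P[:,0],P[:,1]);r=np.hypot(*P.T);k=r>.02
        print(n,len(P),'ang med',np.median(a[k]),a[k].min() if k.any() else 0,a[k].max() if k.any() else 0,'r',r.min(),r.max(),'mean',P.mean(0))
        u=np.linalg.svd(P-P.mean(0),full_matrices=0)[2][0];print(' axis',np.arctan2(*(u*np.sign(u[1]))))
E
python3 ptr.py
```

```text
shares [0.029 0.003 0.052] turn -0.003 | pos [0.4829 0.2558 0.2562] rot [ 3.141e+00  1.000e-03 -3.097e+00] t 9.9 F [1.3 1.  0.3] J [-0.89  0.08  0.37  1.67 -0.03  1.39  1.11]
red 18 ang med -0.12249000808132215 -0.26626541174220153 -0.03185786746167269 r 0.0030309723992854145 0.04838489865933235 mean [-0.00411202  0.02250588]
 axis -0.00627490575677772
green 13 ang med 0.9322039777503578 0.826934096710326 1.019749331476249 r 0.04119350807570616 0.059612102157199906 mean [0.04114099 0.03028315]
 axis 0.9961278560061353
```

Request:
arm_command --commands '[0,-0.04,0,0,0,-0.08,0,0,0,-0.12,0.01,0,0,-0.16,0.01,0,0,-0.2,0.02,0]'

```text
clock: 10.45
position: [0.4834, 0.2383, 0.2547]
eef_rot: [3.137, 0.002, -3.095]
ft_force: [0.3, 5.0, 2.3]
opening: 0.0162
grip_force: 2.8
```

```bash
python3 go.py 0.48 0.256 0.251 3.19;python3 ptr.py
```

```text
shares [0.026 0.178 0.038] turn -0.001 | pos [0.4834 0.2383 0.2547] rot [ 3.137e+00  2.000e-03 -3.095e+00] t 10.45 F [0.3 5.  2.3] J [-0.87  0.06  0.39  1.7  -0.03  1.38  1.14]
red 20 ang med 0.0732219302098474 -0.07409714229699349 0.11819444546632554 r 0.0030309723992854145 0.04747575989763498 mean [-0.00015761  0.02153307]
 axis 0.16187369045199979
green 14 ang med 0.9257085618857253 -2.221209947596008 1.019749331476249 r 0.04119350807570616 0.06826131549270507 mean [0.03432202 0.02516769]
 axis 0.9287460216670136
```

Request:
arm_command --commands '[0,-0.04,0.01,0,0,-0.08,0.02,0,0,-0.12,0.04,0,0,-0.16,0.05,0,0,-0.19,0.07,0]'

```text
clock: 11.0
position: [0.4843, 0.2188, 0.2476]
eef_rot: [3.138, 0.002, -3.096]
ft_force: [0.7, 5.3, 2.3]
opening: 0.0164
grip_force: 2.7
```

Request:
arm_command --commands '[0,-0.04,0.02,0,0,-0.07,0.04,0,0,-0.11,0.06,0,0,-0.14,0.08,0,0,-0.18,0.1,0]'

```text
clock: 11.5
position: [0.4851, 0.2012, 0.2374]
eef_rot: [3.138, 0.002, -3.095]
ft_force: [-0.2, 5.7, 1.5]
opening: 0.0161
grip_force: 2.9
```

```bash
python3 go.py 0.48 0.256 0.251 3.19;python3 ptr.py
```

```text
shares [ 0.025  0.551 -0.134] turn -0.001 | pos [0.4851 0.2012 0.2374] rot [ 3.138e+00  2.000e-03 -3.095e+00] t 11.5 F [-0.2  5.7  1.5] J [-0.84  0.04  0.41  1.75 -0.02  1.35  1.19]
red 15 ang med 0.577755346117147 0.5466203652578184 0.6278169661061366 r 0.0021640208466182026 0.04628013787156111 mean [0.01012205 0.01366509]
 axis 0.5355968402608833
green 12 ang med 0.9257085618857253 -0.8866878503604207 1.019749331476249 r 0.04119350807570616 0.059612102157199906 mean [0.03457553 0.0309442 ]
 axis -1.5265928751795967
```

Request:
arm_command --commands '[0,-0.04,0.03,0,0,-0.08,0.06,0,0,-0.11,0.1,0,0,-0.14,0.13,0,0,-0.17,0.15,0]'

```text
clock: 12.05
position: [0.4858, 0.1845, 0.2221]
eef_rot: [3.137, 0.001, -3.095]
ft_force: [-0.0, 7.5, 0.8]
opening: 0.0162
grip_force: 3.7
```

Request:
arm_command --commands '[0,-0.03,0.03,0,0,-0.05,0.06,0,0,-0.05,0.06,0]'

```text
clock: 12.35
position: [0.4861, 0.1785, 0.2157]
eef_rot: [3.139, 0.001, -3.096]
ft_force: [1.2, 5.6, -0.8]
opening: 0.0162
grip_force: 2.6
```

```bash
python3 go.py 0.48 0.256 0.251 3.19;python3 ptr.py
```

```text
shares [ 0.025  0.778 -0.35 ] turn -0.002 | pos [0.4861 0.1785 0.2157] rot [ 3.139e+00  1.000e-03 -3.096e+00] t 12.35 F [ 1.2  5.6 -0.8] J [-0.82  0.03  0.43  1.8  -0.02  1.31  1.23]
red 16 ang med 0.9646771089713608 0.8847172410358342 1.1312270282546248 r 0.0059225366656287535 0.049994646604646115 mean [0.02068738 0.01241548]
 axis 0.8094151945448954
green 5 ang med 0.9432145623392629 0.8475920037758863 1.019749331476249 r 0.05397345917156798 0.059612102157199906 mean [0.04601588 0.0336712 ]
 axis -0.8666951532482156
```

Request:
arm_command --commands '[0,0,0,0,0,0,0,0,0,0,0,0,0,0,0,0,0,0,0,0]'

```text
clock: 12.9
position: [0.486, 0.178, 0.2157]
eef_rot: [3.14, 0.001, -3.096]
ft_force: [0.2, 5.8, -0.6]
opening: 0.0155
grip_force: 2.7
```

```bash
python3 - <<'E'
from station import *
import cv2,numpy as np
t=capture('top')
im=np.hstack([cv2.resize(t['color'][170:210,140:180,::-1],(400,400),interpolation=cv2.INTER_CUBIC),cv2.resize(t['color'][160:260,150:250,::-1],(400,400))])
cv2.imwrite('pics/tilt.png',im)
E
```

```text
(no output)
```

View pics/tilt.png

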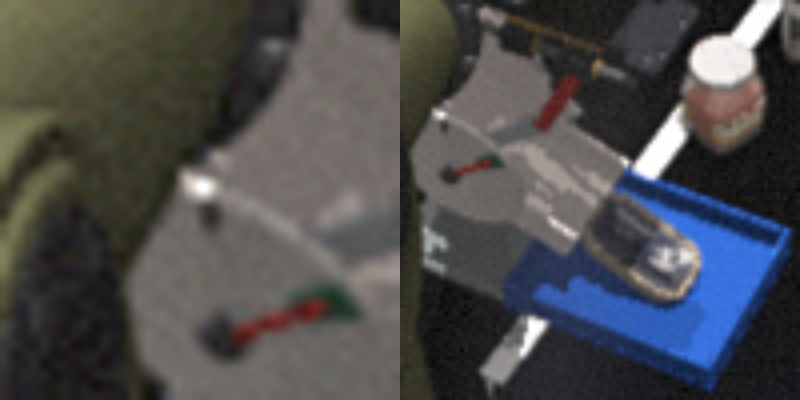

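Request:
arm_command --commands '[0,0,0,0,0,0,0,0,0,0,0,0,0,0,0,0,0,0,0,0]'

```text
clock: 13.45
position: [0.4861, 0.1781, 0.2158]
eef_rot: [3.14, 0.001, -3.096]
ft_force: [-0.7, 5.9, -0.3]
opening: 0.0162
grip_force: 2.7
```

Request:
arm_command --commands '[0,0,0,0,0,0,0,0,0,0,0,0,0,0,0,0,0,0,0,0]'

```text
clock: 13.95
position: [0.486, 0.178, 0.2157]
eef_rot: [3.14, 0.001, -3.096]
ft_force: [0.7, 5.2, -0.6]
opening: 0.0158
grip_force: 2.7
```

Request:
arm_command --commands '[0,0,0,0,0,0,0,0,0,0,0,0,0,0,0,0,0,0,0,0]'

```text
clock: 14.45
position: [0.486, 0.1781, 0.2158]
eef_rot: [3.14, 0.001, -3.096]
ft_force: [0.8, 5.5, -0.5]
opening: 0.0164
grip_force: 2.7
```

Request:
arm_command --commands '[0,0,0,0,0,0,0,0,0,0,0,0]'

```text
clock: 14.75
position: [0.486, 0.178, 0.2158]
eef_rot: [3.14, 0.001, -3.096]
ft_force: [0.8, 6.1, -0.9]
opening: 0.016
grip_force: 2.7
```

```bash
python3 go.py 0.48 0.256 0.251 3.19;python3 ptr.py; python3 - <<'E'
from station import *
import cv2,numpy as np
t=capture('top');a=capture('scene')
im=np.hstack([cv2.resize(c['color'][y:y+100,x:x+100,::-1],(400,400)) for c,x,y in((t,150,160),(a,160,150))])
cv2.imwrite('pics/tilt2.png',im)
E
```

```text
shares [ 0.025  0.782 -0.351] turn -0.002 | pos [0.486  0.178  0.2158] rot [ 3.140e+00  1.000e-03 -3.096e+00] t 14.75 F [ 0.8  6.1 -0.9] J [-0.82  0.03  0.43  1.8  -0.02  1.31  1.23]
red 16 ang med 0.9646771089713608 0.8847172410358342 1.1312270282546248 r 0.0059225366656287535 0.049994646604646115 mean [0.02068738 0.01241548]
 axis 0.8094151945448954
green 7 ang med 0.9432145623392629 0.8475920037758863 1.019749331476249 r 0.050747963063802276 0.06260498192072497 mean [0.045901   0.03360541]
 axis 0.02815168449097067
```

View pics/tilt2.png

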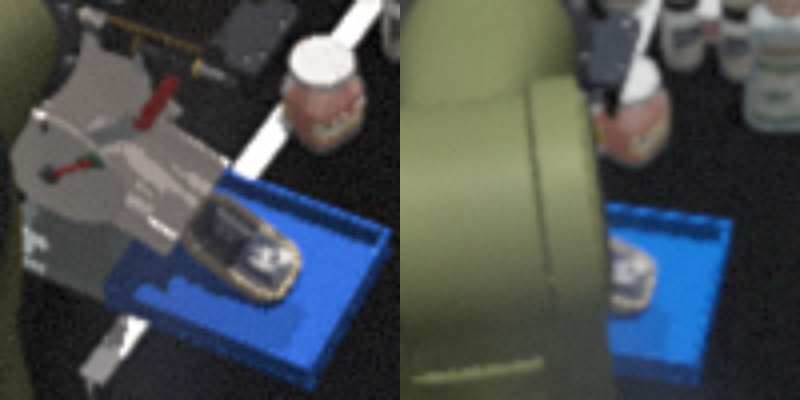

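Request:
arm_command --commands '[0,0.03,-0.03,0,0,0.06,-0.06,0,0,0.09,-0.09,0,0,0.11,-0.11,0,0,0.13,-0.13,0]'

```text
clock: 15.4
position: [0.4856, 0.185, 0.2278]
eef_rot: [-3.135, -0.002, -3.101]
ft_force: [-0.6, -7.1, -2.0]
opening: 0.0159
grip_force: 3.6
```

Request:
arm_command --commands '[0,0.03,-0.02,0,0,0.06,-0.05,0,0,0.1,-0.07,0,0,0.13,-0.09,0,0,0.165,-0.11,0]'

```text
clock: 15.9
position: [0.4849, 0.2001, 0.2395]
eef_rot: [-3.133, -0.003, -3.102]
ft_force: [-2.9, -10.0, 3.5]
opening: 0.0196
grip_force: 5.0
```

Request:
arm_command --commands '[0,0.04,-0.02,0,0,0.08,-0.03,0,0,0.11,-0.05,0,0,0.15,-0.07,0,0,0.185,-0.08,0]'

```text
clock: 16.4
position: [0.4853, 0.2198, 0.2483]
eef_rot: [-3.135, 0.001, -3.102]
ft_force: [1.2, -7.7, 2.8]
opening: 0.0162
grip_force: 3.9
```

Request:
arm_command --commands '[0,0.04,-0.01,0,0,0.08,-0.02,0,0,0.12,-0.03,0,0,0.16,-0.03,0,0,0.2,-0.04,0]'

```text
clock: 16.9
position: [0.4844, 0.2403, 0.252]
eef_rot: [-3.136, 0.001, -3.101]
ft_force: [0.7, -6.9, 1.3]
opening: 0.0162
grip_force: 3.3
```

```bash
python3 go.py 0.48 0.256 0.251 3.19;python3 ptr.py
```

```text
shares [0.037 0.159 0.009] turn -0.005 | pos [0.4844 0.2403 0.252 ] rot [-3.136e+00  1.000e-03 -3.101e+00] t 16.9 F [ 0.7 -6.9  1.3] J [-0.88  0.07  0.38  1.69 -0.02  1.39  1.12]
red 20 ang med 0.0732219302098474 -0.07409714229699349 0.11819444546632554 r 0.0030309723992854145 0.04747575989763498 mean [-0.00015761  0.02153307]
 axis 0.16187369045199979
green 10 ang med 0.9257085618857253 0.8475920037758863 1.019749331476249 r 0.04119350807570616 0.059612102157199906 mean [0.04162848 0.03081646]
 axis 1.0181588127184293
```

Remaining about 0.17 rad; push slowly to the stop.

Request:
arm_command --commands '[0,0.04,0,0,0,0.08,0,0,0,0.11,-0.01,0,0,0.14,-0.01,0,0,0.17,-0.01,0]'

```text
clock: 17.45
position: [0.4836, 0.2559, 0.2526]
eef_rot: [-3.133, -0.0, -3.102]
ft_force: [0.3, -11.5, 1.9]
opening: 0.0194
grip_force: 5.0
```

Request:
arm_command --commands '[0,0.02,0,0,0,0.03,0,0,0,0.04,0,0,0,0.04,0,0]'

```text
clock: 17.85
position: [0.4835, 0.2595, 0.2526]
eef_rot: [-3.133, -0.001, -3.102]
ft_force: [-0.0, -10.8, 1.5]
opening: 0.0264
grip_force: 5.0
```

```bash
python3 ptr.py|grep -A1 red
```

```text
red 17 ang med -0.10229466193077702 -0.26626541174220153 -0.030801825207082963 r 0.0030309723992854145 0.04838489865933235 mean [-0.00391667  0.02324378]
 axis 0.018809178835941253
```

Request:
arm_command --commands '[0,0,0,0,0,0.02,0,0,0,0.02,0,0,0,0.02,0,0]' --grip_force 10

```text
clock: 18.3
position: [0.4837, 0.256, 0.2525]
eef_rot: [-3.126, -0.003, -3.107]
ft_force: [-2.5, -19.7, 5.6]
opening: 0.0194
grip_force: 10.0
```

```bash
python3 ptr.py|grep -A1 red
```

```text
red 20 ang med -0.11907319160962498 -0.26626541174220153 -0.030801825207082963 r 0.0030309723992854145 0.04838489865933235 mean [-0.00412116  0.02220265]
 axis 0.005941560083560525
```

Request:
arm_command --commands '[0,0,0,0,0,-0.03,0,0,0,-0.05,0,0,0,-0.05,0,0,0,-0.05,0,0]' --fingers 55

```text
clock: 18.85
position: [0.4821, 0.2633, 0.2527]
eef_rot: [3.141, 0.0, -3.096]
ft_force: [0.1, 0.4, 0.2]
opening: 0.0499
grip_force: 0.0
```

Request:
arm_command --commands '[0,0,-0.2,0,0,0,-0.4,0,0,0,-0.7,0,0,0,-1,0,0,0,-1,0]'

```text
clock: 19.35
position: [0.4836, 0.2641, 0.3571]
eef_rot: [3.137, 0.006, -3.096]
ft_force: [1.1, -0.0, 0.8]
opening: 0.0549
grip_force: 0.0
```

Request:
arm_command --commands '[0,0.4,0,0,0,0.8,0,0,0,1,0,0]'

```text
clock: 19.65
position: [0.4758, 0.367, 0.3511]
eef_rot: [3.141, -0.002, -3.092]
ft_force: [-0.4, 0.2, -0.4]
opening: 0.055
grip_force: 0.0
```

Request:
arm_command --commands '[0.2,0.4,0,0,0.4,0.8,0,0,0.5,1,0,0,0.5,1,0,0]'

```text
clock: 20.05
position: [0.4196, 0.4645, 0.3509]
eef_rot: [-3.141, -0.003, -3.089]
ft_force: [0.3, 0.4, -0.5]
opening: 0.0549
grip_force: 0.0
```

```bash
python3 ptr.py|grep -A1 red; python3 - <<'E'
from station import *
import cv2,numpy as np
from h import *
t=capture('top');a=capture('scene')
for c in(a,t):
    q=quad(blobs(c,*BLUE)[0]);print([(p.tolist(),onz(c,p,.034).round(3)[:2],onz(c,p,0).round(3)[:2]) for p in q])
im=np.hstack([cv2.resize(c['color'][y:y+150,x:x+150,::-1],(400,400)) for c,x,y in((t,130,130),(a,130,120))])
cv2.imwrite('pics/end.png',im)
E
```

```text
red 18 ang med -0.11907319160962498 -0.26626541174220153 -0.030801825207082963 r 0.005280916946308872 0.04838489865933235 mean [-0.00441212  0.02461622]
 axis 0.037192030077685276
[([210.0, 200.0], array([0.567, 0.151]), array([0.593, 0.161])), ([243.0, 205.0], array([0.572, 0.025]), array([0.598, 0.032])), ([233.0, 246.0], array([0.39 , 0.016]), array([0.411, 0.023])), ([189.0, 234.0], array([0.403, 0.178]), array([0.424, 0.189]))]
[([176.0, 230.0], array([0.406, 0.218]), array([0.424, 0.234])), ([210.0, 205.0], array([0.555, 0.171]), array([0.578, 0.186])), ([247.0, 217.0], array([0.571, 0.029]), array([0.594, 0.041])), ([227.0, 257.0], array([0.394, 0.01 ]), array([0.412, 0.021]))]
```

View pics/end.png

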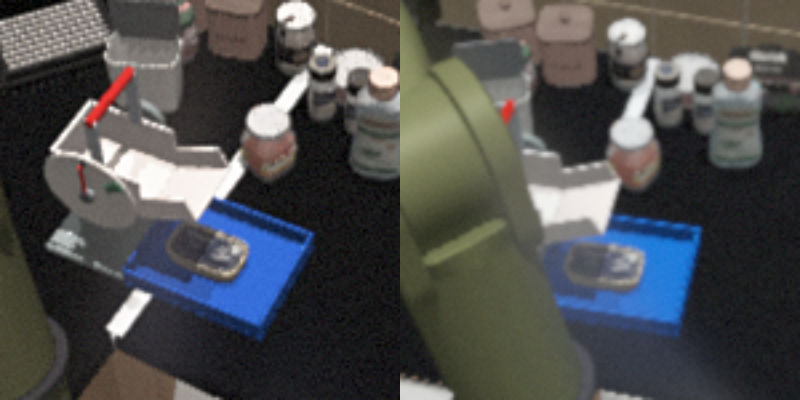

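The bin is level and empty, and the tin lies flat in the tray at about (208,250) in the top crop. The tray is unmoved against the foot, and the jar is where it was.

```bash
python3 -c "
from station import *
print(job_done())"
```

```text
the job is handed in; nothing more can be done
None
```

The job is handed in at about 20 s: the tray is against the foot under the lip, the bin was held with its pointer in the green band for about 2.4 s, and it is now back level with the tin lying flat in the tray.

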